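Slide a thin board out to its cut line for sawing

ROBOT

A 6-joint arm with a two-finger parallel gripper is mounted at the origin on the work surface. World frame = base frame: x ahead of the robot, y to its left, z up, the work surface at z = 0. Lengths are in m, angles in rad, forces in N, time in s.
With the tool pointing down it reaches from about 0.275 to 0.75 m from the base axis. Payload 10.2 kg.
Tool frame: the origin (TCP) lies at the centre of the arm's flange, where the gripper is bolted on; the fingertips stand 173 mm ahead of it and the grasp point (between the pads) lies 155 mm ahead of it; z points along the fingers, y is the line along which they close (so a half turn about z gives the same grasp; the last joint's range is limited). The gripper opens to 85 mm and grips with 20 to 120 N. Pads are 22 mm wide; open, the fingers measure 114 mm over their backs; the gripper's body (76 mm by 85 mm) begins 54 mm behind the grasp point. The pads swing forward as they close: fully open they stand 13 mm farther back than shut.
Start: joints at [0.912, 0.313, 1.498, -0, 1.331, -0.223], TCP at [0.222, 0.476, 0.405] pointing down, gripper open.
Joint ranges: [-2.94, 2.94], [-0.97, 2.17], [0.19, 2.56], [-1.23, 4.37], [0.02, 3.11], [-2.88, 2.88]. Speed limits (rad/s): [2.39, 2.39, 3.01, 3.14, 3.14, 3.14].

INTERFACE

Orientations are given as [roll, pitch, yaw] about the fixed x, y, z axes, in that order (R = Rz(yaw) Ry(pitch) Rx(roll)).
In Python, from plant import * gives the robot as it stands. The module is installed in compiled form; this text tells all that it offers.
- The arm moves only by the tool move_arm, never from a script. Its argument "commands" is one flat list of numbers, 7 for each row, row after row: the turn, a rotation vector about the tool's x, y, z in rad, then the shift along the tool's x, y, z in mm, then the opening, from -1 (shut) to 1 (fully open). In form: [rx, ry, rz, dx, dy, dz, hand, rx, ry, rz, dx, dy, dz, hand, ...]. A call has exactly 5 rows; each row is the pose to reach, as a shift and turn from the pose commanded when the call began, along the tool's axes at that moment; what a row does not reach only later rows make up. A row lasts 1/8 s, in which the tool goes at most 62.5 mm and 10.7 degrees, less where a joint would pass 70% of its speed; a pose out of reach is approached as far as the arm can. A call with a gripper value outside its range is refused whole. The fingers move at their own pace and stop on an object; "squeeze" is the grip in N (left out, the last holds). Time passes only in rows, so rows that repeat a pose let the fingers close, or fill a call up. It gives the time, the measured TCP pose, the force, the opening and the grip force at its end, in the units of the state.
- sense(): the state, without advancing time (a new reading comes with each control period).
- read_camera(name): name is "side" or "top" or "wrist"; returns the picture (384x512x3 uint8, red, green, blue); there is no depth.
- camera_params(name): a dict with "fx", "fy", "cx", "cy" (pixels), "world_to_cam" (4x4, takes a point from world to camera coordinates). Camera axes: x right, y down, z forward; pixel columns grow to the right and rows downward; lengths in m; the calibration is good to about 2 mm. The wrist camera is an equidistant fisheye: a pixel r from the principal point sees the ray r / f radians off the axis. A picture is of the moment at which its call begins: read the wrist's pose just before it. camera_params takes no time and is no camera call; for the wrist camera it gives the pose at the moment of the call.
- sign_off(): hands the job in; it is judged then, once.
The state is a dict: "time": time; "joint_positions": joint angles; "joint_velocities": joint speeds; "tau": joint torques, N m; "tcp_pos": TCP position; "tool_rot": TCP orientation; "wrist_force": force on the tool from outside, world axes, zero at the start; "torque": the same for the moment, N m; "grip_width": finger opening in m; "grip_force": force on a finger pad.
Only numpy, scipy, OpenCV 4.12 (cv2) and the standard library are available. Lean on these libraries where they do the work, as an engineer would, in place of code of your own. Each camera call takes 0.05 s, during which the arm holds its last target. There are 200 camera calls.

TASK

Push the thin dark board along the plywood sawing platform until its waste end (the end marked with a cross) sticks out over the platform's edge on the robot's left and the chalk cut line lies directly above that edge, parallel to it all along. Only push or slide it with the fingers: keep it flat on the platform, do not lift or tip it, and leave it lying there at rest. Leave the wax tin, plane, cup and screwdriver where they are.

Things in the scene. Friction and masses are not known exactly. Their poses are not given: they have to be found in the camera images.
- board: thin loose dark hardwood board, 100 (x) by 160 (y) by 8 thick (z), about 0.1 kg, flat on the platform. Origin: centre of its underside. Its +y end is the waste end, with a chalk cross; a white chalk cut line, 3 wide, crosses its top along x, 35 mm from the centre, 45 from that end. Starts turned up to 0.3 rad to the platform, the line roughly 60 to 170 mm short of the left edge. Plain wood friction.
- line_near (a point): end of the chalk cut line on the board's top face, at the board's -x side (50 mm from the centre line)
- line_far (a point): other end of the chalk cut line, at the board's +x side
- platform: fixed sawing platform: plywood top 270 (its x) by 340 (its y) on two runners, its flat top 60 mm above the bench. Origin: centre of its footprint, at bench height. Its +y points to the robot's left, within 0.4 rad. The board's place on it is the part nearer the robot; nothing else stands in the board's way.
- saw_edge (a point): middle of the platform's top edge on the robot's left (170 mm along the platform's +y, at top height, 60 mm above the bench). Axes as the platform's: x runs along the edge, y points outwards over the drop, z up.
- wax_tin: bystander: round metal tin, 57 across, 42 high, standing on the platform's side away from the robot. Origin: centre of its underside.
- block_plane: bystander: steel block plane, 50 by 160, 44 high, on the bench to the left of the platform. Origin: centre of its underside.
- steel_cup: bystander: open steel cup, 76 across, 55 high, on the bench to the right, far from the robot. Origin: centre of its underside.
- screwdriver: bystander: screwdriver lying on the bench to the right, near the robot.

How it is judged:
At the end, for the whole second after the job is handed in: The whole cut line (both of its ends) lies within 7 mm of the vertical above the platform's left edge, waste end outside, the board lies flat and still on the platform's top (not off its sides by more than 15 mm), released (y of line_near in the frame of saw_edge between -0.007 and 0.007 m and y of line_far in the frame of saw_edge between -0.007 and 0.007 m and x of board in the frame of platform between -0.1 and 0.06 m and z of board in the frame of platform between 0.057 and 0.063 m and angle between board's own z axis and vertical below 0.04 rad and linear speed of board below 0.01 m/s); the robot touches nothing.
It fails at once if the board is lifted more than 6 mm off the platform's top, tipped by more than 0.15 rad, or pushed off the platform (z of board in the frame of platform above 0.066 m or z of board in the frame of platform below 0.045 m or angle between board's own z axis and vertical above 0.15 rad).
It fails at once if the wax tin is moved by more than 15 mm (distance of wax_tin from where it was at the start of the episode above 0.015 m).
It fails at once if the block plane is moved by more than 15 mm (distance of block_plane from where it was at the start of the episode above 0.015 m).
It fails at once if the steel cup is moved by more than 15 mm (distance of steel_cup from where it was at the start of the episode above 0.015 m).
It fails at once if the screwdriver is moved by more than 15 mm (distance of screwdriver from where it was at the start of the episode above 0.015 m).
It also fails if it takes over 42 s, if anything falls off the work surface, if the arm or the gripper's body presses on something with over 40 N, if the wrist force passes 120 N, or if a joint passes its speed limit or range.

## Working session

There is one attempt and no reset: what is moved stays moved. The work goes in short steps, Python scripts to look and compute and a tool call to move; the robot and the scene stay as the last step left them, time stands still between calls to the robot, and variables do not carry over. Pictures are saved under pics/ and viewed, at most 10 in all, crops included, and the job is handed in when it is done.

Besides the shell and the picture viewer there is one more tool, called after "Emit:" in YAML: its name, and indented under it one key for each argument. move_arm: Moves the arm, as the interface text tells. Its arguments: {"type":"object","properties":{"commands":{"type":"array","items":{"type":"number"}},"squeeze":{"type":"number"}},"required":["commands"]}

```bash
mkdir -p pics
python3 - <<'E'
from plant import *
import cv2
s=sense();print(s['time'],s['tcp_pos'],s['tool_rot'],s['grip_width'])
for n in("top","side"):
    im=read_camera(n);cv2.imwrite(f'pics/{n}0.png',im[:,:,::-1])
    p=camera_params(n);print(n,p['fx'],p['cx'],p['cy'],p['world_to_cam'].round(3).tolist())
E
```

```text
0.0 [0.2216174  0.47589462 0.4041446 ] [-3.14033152e+00 -2.77290382e-04  2.70580879e+00] 0.08579019167967741
top 463.10117325136827 259.61286809893335 186.58725861490313 [[-0.018, -1.0, -0.0, -0.007], [-0.991, 0.017, -0.132, 0.595], [0.132, -0.002, -0.991, 1.603], [0.0, 0.0, 0.0, 1.0]]
side 455.08378749706577 252.27885289133135 191.2956931277128 [[0.957, -0.289, -0.018, -0.538], [-0.185, -0.564, -0.805, 0.162], [0.222, 0.774, -0.593, 1.144], [0.0, 0.0, 0.0, 1.0]]
```

View pics/top0.png

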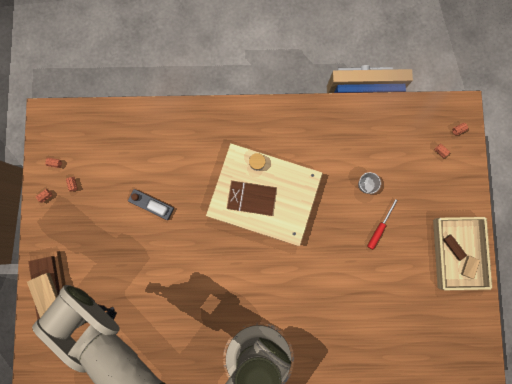

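View pics/side0.png

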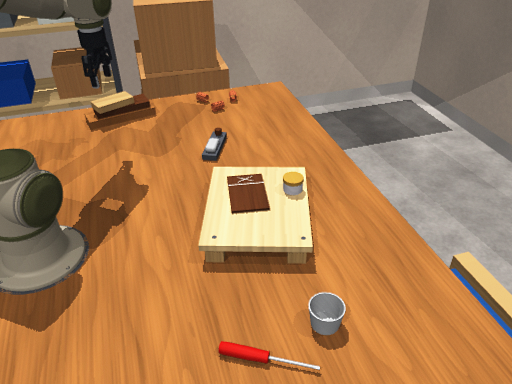

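The top view shows the platform with corners near (230,144), (327,172), (303,243) and (207,215). The board spans about (229..277, 180..215), with its cross and line on the left near x=240. The tin is at (257,161). The side view agrees.

```bash
cat > h.py <<'E'
import numpy as np,cv2
from plant import *
def ray(name,uv,z,p=None):
    p=p or camera_params(name);uv=np.atleast_2d(np.float64(uv))
    d=np.c_[(uv[:,0]-p['cx'])/p['fx'],(uv[:,1]-p['cy'])/p['fy']]
    if name=='wrist':
        r=np.linalg.norm(d,axis=1);k=np.sin(r)/np.maximum(r,1e-9)
        d=np.c_[d*k[:,None],np.cos(r)]
    else: d=np.c_[d,np.ones(len(d))]
    T=np.linalg.inv(p['world_to_cam']);w=d@T[:3,:3].T;o=T[:3,3]
    return (o+w*((z-o[2])/w[:,2])[:,None])[:,:2]
def big(m,near=None):
    c=max(cv2.findContours(m.astype(np.uint8),cv2.RETR_EXTERNAL,cv2.CHAIN_APPROX_NONE)[0],key=cv2.contourArea);return c[:,0]
def rect(w):
    (c,s,a)=cv2.minAreaRect(np.float32(w*1000));return np.round(cv2.boxPoints((c,s,a))),np.round(c,1),np.round(s,1),a
E
python3 - <<'E'
from h import *
im=cv2.imread('pics/top0.png');hsv=cv2.cvtColor(im,cv2.COLOR_BGR2HSV)
for q in((300,190),(265,200),(150,300),(240,190)):print(q,hsv[q[1],q[0]])
roi=np.zeros(im.shape[:2],bool);roi[135:255,195:340]=1
pl=roi&(hsv[...,2]>190)&(hsv[...,1]<130)
print('platform',rect(ray('top',big(pl),.06)))
r2=np.zeros_like(roi);r2[172:222,222:285]=1
bd=r2&(hsv[...,2]<130);c=cv2.morphologyEx(bd.astype(np.uint8),cv2.MORPH_CLOSE,np.ones((7,7)))
print('board',rect(ray('top',big(c),.068)))
E
```

```text
(300, 190) [ 25  69 230]
(265, 200) [ 10 144 103]
(150, 300) [ 13 141 175]
(240, 190) [  9 121 101]
platform (array([[ 383., -149.],
       [ 640., -237.],
       [ 751.,   85.],
       [ 494.,  173.]], dtype=float32), array([567.2, -31.9]), array([340.3, 271.7]), 71.0509262084961)
board (array([[490., -58.],
       [587., -75.],
       [615.,  81.],
       [518.,  98.]], dtype=float32), array([552.5,  11.7]), array([158.2,  98.3]), 80.0599136352539)
```

Emit:
move_arm:
  commands: [0,0,0.18,-52,-40,10,0.2,0,0,0.36,-104,-80,20,0.2,0,0,0.54,-150,-118,30,0.2,0,0,0.72,-196,-154,40,0.2,0,0,0.9,-242,-190,50,0.2]

```text
time: 0.72
tcp_pos: [0.3612, 0.1997, 0.3544]
tool_rot: [3.141, 0.0, 1.8]
wrist_force: [1.1, 0.3, -0.3]
grip_width: 0.0511
grip_force: 0.0
```

```bash
cat > go.py <<'E'
from h import *
import sys
from scipy.spatial.transform import Rotation as R
# args: platform x, y (mm), tcp z (mm): prints rest of way in tool axes
px,py,z=map(float,sys.argv[1:4]);a=np.radians(71.05)
n=np.array([np.cos(a),np.sin(a)]);e=np.array([n[1],-n[0]])
t=np.r_[np.array([567.2,-31.9])+px*e+py*n,z];s=sense()
q=R.from_euler('xyz',s['tool_rot']);g=R.from_euler('xyz',[np.pi,0,a]);p=np.array(s['tcp_pos'])*1000
print('rot',(q.inv()*g).as_rotvec().round(3),'shift',q.inv().apply(t-p).round(1))
d=p[:2]-[567.2,-31.9];print('t',s['time'],'plat xy',(d@e).round(1),(d@n).round(1),'z',p[2].round(1),'w',s['grip_width'],'F',np.round(s['wrist_force'],1),'q',np.round(s['joint_positions'],2))
E
python3 go.py -20 -90 300
```

```text
rot [ 0.   -0.    0.56] shift [-338.    83.2   54.4]
t 0.725 plat xy -270.0 152.1 z 354.4 w 0.05111912618925697 F [ 1.1  0.3 -0.3] q [ 0.22  0.12  1.88 -0.    1.14 -0.01]
```

Emit:
move_arm:
  commands: [0,0,0.12,-56,14,9,0.2,0,0,0.24,-112,28,18,0.2,0,0,0.36,-168,42,27,0.2,0,0,0.48,-224,55,36,0.2,0,0,0.56,-280,69,45,0.2]

```text
time: 1.35
tcp_pos: [0.4936, -0.0566, 0.3092]
tool_rot: [-3.141, -0.0, 1.242]
wrist_force: [0.4, 0.6, -0.4]
grip_width: 0.0513
grip_force: 0.0
```

```bash
python3 go.py -20 -90 250
```

```text
rot [-0.    -0.     0.002] shift [-42.9  41.5  59.2]
t 1.35 plat xy -61.6 -47.2 z 309.2 w 0.05134963004956662 F [ 0.4  0.6 -0.4] q [-0.35  0.35  1.71  0.    1.08 -0.02]
```

Now I move over the spot behind the board and descend to z=245 (tips at 72 or higher).

Emit:
move_arm:
  commands: [0,0,0.002,-22,21,0,0.2,0,0,0.002,-43,41,10,0.2,0,0,0.002,-43,41,40,0.2,0,0,0.002,-43,41,64,0.2,0,0,0.002,-43,41,64,0.2]

```text
time: 1.98
tcp_pos: [0.5178, -0.1084, 0.2442]
tool_rot: [-3.138, -0.0, 1.244]
wrist_force: [0.2, 0.2, 0.3]
grip_width: 0.0512
grip_force: 0.0
```

```bash
python3 go.py -20 -90 235
python3 - <<'E'
from h import *
p=camera_params('wrist');im=read_camera('wrist');cv2.imwrite('pics/w1.png',im[:,:,::-1]);print(p)
E
```

```text
rot [-0.004 -0.     0.004] shift [-1.6  1.8  9.2]
t 1.975 plat xy -21.8 -88.4 z 244.2 w 0.05116164514853382 F [0.2 0.2 0.3] q [-0.43  0.51  1.67 -0.    0.97 -0.1 ]
{'fx': 297.3186396354542, 'fy': 297.3186396354542, 'cx': 255.68526793530188, 'cy': 192.8345669073405, 'world_to_cam': array([[ 0.94705046, -0.32104838, -0.0048343 , -0.52445416],
       [-0.30675109, -0.90911855,  0.28179289,  0.06946793],
       [-0.0948641 , -0.26538915, -0.95946308,  0.2454346 ],
       [ 0.        ,  0.        ,  0.        ,  1.        ]])}
```

View pics/w1.png

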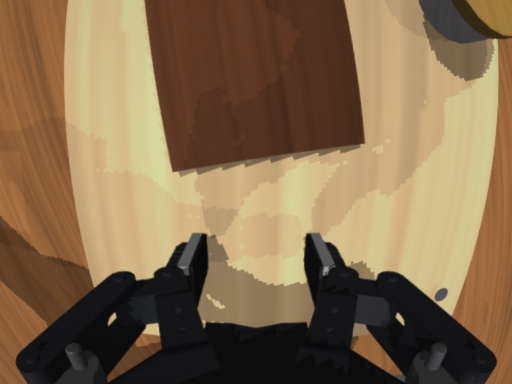

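The wrist view shows the board's near end from (173,172) to (363,143), with the fingertips at (197,240) and (318,240). They are free, behind the board and within its width. Next I descend by feel.

Emit:
move_arm:
  commands: [-0.004,0,0.004,-2,4,4,0.2,-0.004,0,0.004,-2,4,8,0.2,-0.004,0,0.004,-2,4,9,0.2,-0.004,0,0.004,-2,4,9,0.2,-0.004,0,0.004,-2,4,9,0.2]

```text
time: 2.65
tcp_pos: [0.5214, -0.1117, 0.2369]
tool_rot: [3.137, 0.0, 1.24]
wrist_force: [-0.0, 0.1, 0.4]
grip_width: 0.0511
grip_force: 0.0
```

Emit:
move_arm:
  commands: [0,0,0,0,0,1,0.2,0,0,0,0,0,1,0.2,0,0,0,0,0,2,0.2,0,0,0,0,0,2,0.2,0,0,0,0,0,2,0.2]

```text
time: 3.28
tcp_pos: [0.5214, -0.1117, 0.2347]
tool_rot: [3.138, -0.0, 1.24]
wrist_force: [-0.6, -0.2, 0.2]
grip_width: 0.0513
grip_force: 0.0
```

Emit:
move_arm:
  commands: [0,0,0,0,0,1,0.2,0,0,0,0,0,1,0.2,0,0,0,0,0,2,0.2,0,0,0,0,0,2,0.2,0,0,0,0,0,2,0.2]

```text
time: 3.9
tcp_pos: [0.5214, -0.1117, 0.2327]
tool_rot: [3.138, -0.0, 1.24]
wrist_force: [0.2, 0.3, -0.4]
grip_width: 0.0513
grip_force: 0.0
```

Emit:
move_arm:
  commands: [0,0,0,0,0,1,0.2,0,0,0,0,0,1,0.2,0,0,0,0,0,2,0.2,0,0,0,0,0,2,0.2,0,0,0,0,0,2,0.2]

```text
time: 4.53
tcp_pos: [0.5214, -0.1117, 0.2307]
tool_rot: [3.138, -0.0, 1.24]
wrist_force: [-1.0, 0.4, -0.3]
grip_width: 0.0516
grip_force: 0.0
```

Emit:
move_arm:
  commands: [0,0,0,0,0,1,0.2,0,0,0,0,0,1,0.2,0,0,0,0,0,2,0.2,0,0,0,0,0,2,0.2,0,0,0,0,0,2,0.2]

```text
time: 5.15
tcp_pos: [0.5215, -0.1117, 0.2302]
tool_rot: [3.137, 0.0, 1.24]
wrist_force: [-5.6, 1.5, 16.2]
grip_width: 0.0508
grip_force: 8.0
```

Contact with the platform came at TCP z≈230. I rise by 4 mm (tips about 2.5 mm clear) and start pushing.

Emit:
move_arm:
  commands: [0,0,0,0,0,-4,0.2,0,0,0,0,0,-4,0.2,0,0,0,5,0,-4,0.2,0,0,0,12,0,-4,0.2,0,0,0,20,0,-4,0.2]

```text
time: 5.78
tcp_pos: [0.5281, -0.0922, 0.2326]
tool_rot: [3.138, -0.0, 1.24]
wrist_force: [0.1, 0.2, -0.4]
grip_width: 0.0517
grip_force: 0.0
```

Emit:
move_arm:
  commands: [0,0,0,6,0,0,0.2,0,0,0,12,0,0,0.2,0,0,0,18,0,0,0.2,0,0,0,24,0,0,0.2,0,0,0,30,0,0,0.2]

```text
time: 6.4
tcp_pos: [0.5378, -0.0641, 0.2327]
tool_rot: [3.138, 0.0, 1.24]
wrist_force: [-0.7, -0.2, -0.2]
grip_width: 0.0514
grip_force: 0.3
```

```bash
python3 go.py -20 40 232.7;cat > m.py <<'E'
from h import *
import sys
k=sys.argv[1]
im=read_camera('top')[:,:,::-1].copy();cv2.imwrite(f'pics/t{k}.png',im)
hsv=cv2.cvtColor(im,cv2.COLOR_BGR2HSV)
p=camera_params('wrist');w=read_camera('wrist')[:,:,::-1].copy();cv2.imwrite(f'pics/w{k}.png',w);np.save(f'p{k}.npy',p,allow_pickle=True)
s=[cv2.resize(im[130:250,190:340],None,fx=3,fy=3),w]
cv2.imwrite(f'pics/c{k}.png',np.hstack([cv2.resize(x,(400,360)) for x in s]))
E
python3 m.py 2
```

```text
rot [ 0.004  0.    -0.   ] shift [80.  -2.6 -0. ]
t 6.4 plat xy -17.4 -40.0 z 232.7 w 0.05142193349267796 F [-0.7 -0.2 -0.2] q [-0.34  0.54  1.64 -0.    0.95 -0.  ]
```

View pics/c2.png

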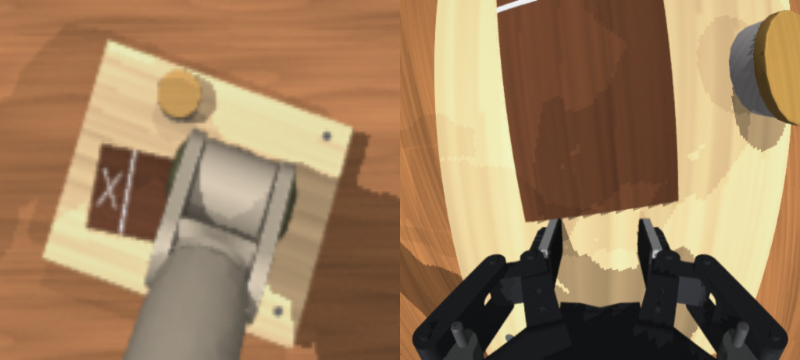

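The left crop (top) shows the board still turned, with the line clear of the gripper. The right crop (wrist) shows the left finger just reaching the board's end at (545,220). I keep pushing.

Emit:
move_arm:
  commands: [0.004,0,0,5,0,0,0.2,0.004,0,0,10,0,0,0.2,0.004,0,0,15,0,0,0.2,0.004,0,0,20,0,0,0.2,0.004,0,0,25,0,0,0.2]

```text
time: 7.12
tcp_pos: [0.5459, -0.0405, 0.2327]
tool_rot: [3.142, -0.0, 1.24]
wrist_force: [-0.4, -0.8, -0.3]
grip_width: 0.0515
grip_force: 0.2
```

Emit:
move_arm:
  commands: [0,0,0,5,0,0,0.2,0,0,0,10,0,0,0.2,0,0,0,15,0,0,0.2,0,0,0,20,0,0,0.2,0,0,0,25,0,0,0.2]

```text
time: 7.75
tcp_pos: [0.554, -0.0168, 0.2327]
tool_rot: [3.142, -0.0, 1.24]
wrist_force: [0.6, 0.2, -1.0]
grip_width: 0.0514
grip_force: 0.2
```

```bash
python3 go.py -20 40 232.7; python3 m.py 3
```

```text
rot [ 0. -0. -0.] shift [30.  -2.6 -0. ]
t 7.75 plat xy -17.4 10.0 z 232.7 w 0.05135382848994174 F [ 0.6  0.2 -1. ] q [-0.24  0.57  1.6   0.    0.97  0.09]
```

View pics/c3.png

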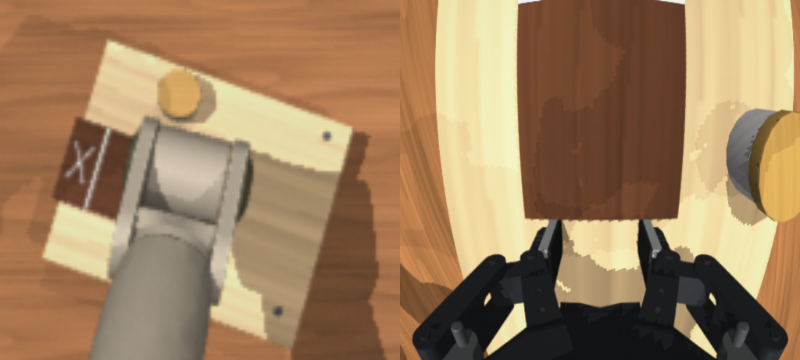

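The board is now square to the fingers, and the line runs from (110,130) to (88,210) in the left crop. I measure what is left to push.

```bash
cat > d.py <<'E'
from h import *
import sys
im=cv2.imread(f'pics/t{sys.argv[1]}.png');hsv=cv2.cvtColor(im,cv2.COLOR_BGR2HSV).astype(int)
a=np.radians(71.05);n=np.array([np.cos(a),np.sin(a)]);e=np.array([n[1],-n[0]])
def plat(uv,z):
    d=ray('top',uv,z)*1000-[567.2,-31.9];return np.c_[d@e,d@n]
v,u=np.mgrid[140:250,195:330];uv=np.c_[u.ravel(),v.ravel()]
P=plat(uv,.068);H=hsv[uv[:,1],uv[:,0]]
x0=-20
lo,hi=float(sys.argv[2]),float(sys.argv[3])
# chalk line: brightness-weighted centre of each strip across x, within window lo..hi of platform y
for xs in np.arange(-55,20,10):
    k=(abs(P[:,0]-xs)<6)&(P[:,1]>lo)&(P[:,1]<hi)
    w=np.clip(H[k,2]-120,0,None).astype(float)
    print(xs,w.sum(), (P[k,1]@w/max(w.sum(),1)).round(1))
# platform left edge in this picture: bright boundary at free strips
Q=plat(uv,.06)
for xs in(-115,-95,45,60,80,100,120):
    k=(abs(Q[:,0]-xs)<5)&(Q[:,1]>130)&(Q[:,1]<200);o=np.argsort(Q[k,1]);y=Q[k,1][o];b=(H[k,1][o]<110)&(H[k,2][o]>150)
    print('edge',xs,y[b].max().round(1) if b.any() else None)
E
python3 d.py 3 125 160
```

```text
-55 378.0 133.9
-45 330.0 134.2
-35 437.0 139.0
-25 467.0 142.1
-15 524.0 145.5
-5 415.0 140.8
5 332.0 137.6
15 269.0 134.4
edge -115 169.4
edge -95 170.6
edge 45 169.2
edge 60 169.2
edge 80 169.3
edge 100 169.5
edge 120 169.6
```

```bash
python3 d.py 3 126 142|head -8
```

```text
-55 378.0 133.9
-45 330.0 134.2
-35 298.0 134.1
-25 279.0 134.2
-15 267.0 134.3
-5 262.0 134.4
5 253.0 134.3
15 269.0 134.4
```

Emit:
move_arm:
  commands: [0,0,0,6,0,0,0.2,0,0,0,13,0,0,0.2,0,0,0,20,0,0,0.2,0,0,0,26,0,0,0.2,0,0,0,31,0,0,0.2]

```text
time: 8.48
tcp_pos: [0.5641, 0.0126, 0.2327]
tool_rot: [3.142, 0.0, 1.24]
wrist_force: [-0.7, -0.2, 0.2]
grip_width: 0.0511
grip_force: 0.3
```

```bash
python3 go.py -20 45 232.7; python3 m.py 4; python3 d.py 4 157 173
```

```text
rot [ 0.  0. -0.] shift [ 3.9 -2.6  0. ]
t 8.475 plat xy -17.4 41.1 z 232.7 w 0.05111891822452509 F [-0.7 -0.2  0.2] q [-0.19  0.59  1.57 -0.    0.98  0.15]
-55 323.0 165.7
-45 258.0 165.5
-35 235.0 165.3
-25 360.0 165.2
-15 267.0 165.3
-5 259.0 165.4
5 326.0 165.3
15 290.0 165.6
edge -115 169.4
edge -95 170.6
edge 45 169.2
edge 60 169.2
edge 80 169.3
edge 100 169.5
edge 120 169.6
```

View pics/c4.png

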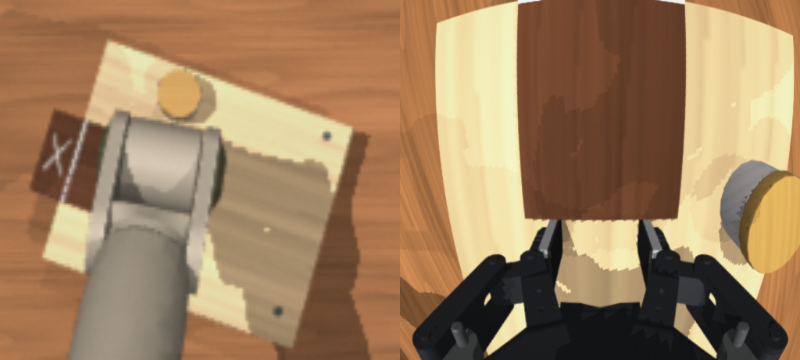

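The line is 4–4.5 mm short and parallel. I make the last push, back away and rise.

Emit:
move_arm:
  commands: [0,0,0,2,0,0,0.2,0,0,0,4.4,0,0,0.2,0,0,0,4.4,0,0,0.2,0,0,0,4.4,0,0,0.2,0,0,0,-1,0,0,0.2]

```text
time: 9.2
tcp_pos: [0.5636, 0.0112, 0.2327]
tool_rot: [3.142, -0.0, 1.24]
wrist_force: [0.1, -0.5, 0.5]
grip_width: 0.0511
grip_force: 0.0
```

Emit:
move_arm:
  commands: [0,0,0,-15,0,0,0.2,0,0,0,-30,0,-10,0.2,0,0,0,-50,0,-50,0.2,0,0,0,-80,0,-80,0.2,0,0,0,-120,0,-110,0.2]

```text
time: 9.82
tcp_pos: [0.5238, -0.1037, 0.3445]
tool_rot: [3.14, 0.0, 1.24]
wrist_force: [1.1, 0.3, 0.1]
grip_width: 0.0512
grip_force: 0.0
```

```bash
python3 m.py 5; python3 d.py 5 162 178
python3 - <<'E'
from h import *
im=read_camera('side')[:,:,::-1];cv2.imwrite('pics/s5.png',cv2.resize(im[145:265,190:330],None,fx=5,fy=5,interpolation=cv2.INTER_CUBIC))
E
```

```text
-55 291.0 169.4
-45 359.0 169.6
-35 279.0 169.6
-25 276.0 169.7
-15 360.0 169.5
-5 343.0 169.8
5 320.0 169.8
15 376.0 169.6
edge -115 169.4
edge -95 170.6
edge 45 169.2
edge 60 169.2
edge 80 169.3
edge 100 169.5
edge 120 169.6
```

View pics/c5.png

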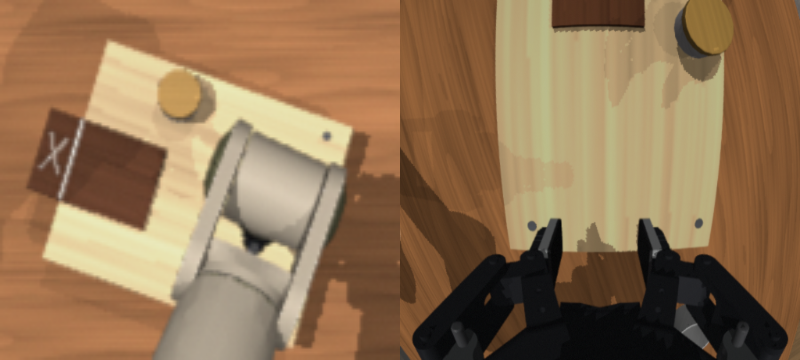

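View pics/s5.png

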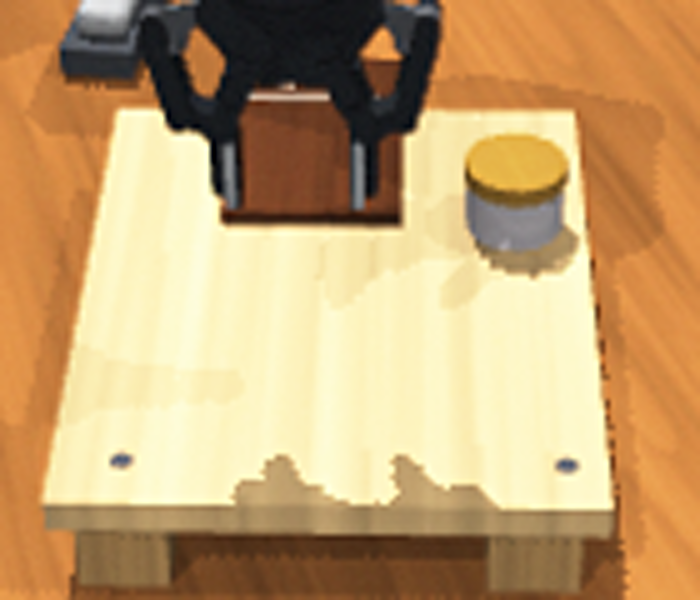

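The top crop shows the chalk line running along the platform's left edge, from (84,122) to (62,196), with the cross outside. The side crop shows the board flat and the gripper clear of it. The line agrees with the edge to about 1 mm, so I hand in.

```bash
python3 -c "
from plant import *
print(sign_off())"
```

```text
the job is handed in; nothing more can be done
None
```

I pushed the board into place and handed the job in; in the last camera measurement its cut line lay along the left edge to about 1 mm, cross end outside, and the arm was clear. The sign-off returned no verdict.

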